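# Balance a lopsided instrument case on its sliding handle and stow it level

### The arm

A 6-joint arm with a two-finger parallel gripper is mounted at the origin on a cart in front of the work surface, level with it; the furniture and walls round the work are solid. World frame = base frame: x ahead of the robot, y to its left, z up, the work surface at z = 0. Lengths are in m, angles in degrees, forces in N, time in s.
With the tool pointing down it reaches from about 0.4 to 0.825 m from the base axis. Payload 7 kg.
Tool frame: the origin (TCP) lies at the very end of the fingers, on their centre line; the grasp point (between the pads) lies 19 mm behind it; x points along the fingers, z is the direction in which the jaws open and shut, and the axes are right-handed (so a half turn about x gives the same grasp; the last joint's range is limited). The gripper opens to 88 mm and grips with 3 to 60 N. Pads are 19 mm wide; open, the fingers measure 130 mm over their backs; the gripper's body (78 mm by 193 mm) begins 47 mm behind the grasp point.
Start: joints at [-51.79, 20.546, 0.682, 0, -70.136, -16.507], TCP at [0.25, -0.627, 0.227] pointing down, gripper open.
Joint ranges: [-176.03, 176.03], [-82.01, 121.73], [-58.28, 71.71], [-173.87, 95.51], [-174.79, -0.11], [-173.66, 173.66]. Speed limits (degrees/s): [136.94, 136.94, 172.46, 180, 180, 180].

### API

Orientations are given as [roll, pitch, yaw] about the fixed x, y, z axes, in that order (R = Rz(yaw) Ry(pitch) Rx(roll)).
In Python, from plant import sensors, cams, workorder gives the robot as it stands. The module is installed in compiled form; this text tells all that it offers.
- The arm moves only by the shell command python3 -m handwheel 'ROWS' [OPENING] [FORCE]. ROWS is JSON, one flat list of numbers, 4 for each row, row after row: the shift along the tool's x, y, z in cm, then the turn about the tool's x in degrees. A call has exactly 10 rows; each row is the pose to reach, as a shift and turn from the pose commanded when the call began, along the tool's axes at that moment; what a row does not reach only later rows make up. A row lasts 1/8 s, in which the tool goes at most 62.5 mm and 10.7 degrees, less where a joint would pass 70% of its speed; a pose out of reach is approached as far as the arm can. A call with a gripper value outside its range is refused whole. OPENING is the finger opening in cm, from 0 to 8.76, set as the call begins (- or left out, the last holds). The fingers move at their own pace and stop on an object; FORCE is the grip in N (left out, the last holds). Time passes only in rows, so rows that repeat a pose let the fingers close, or fill a call up. It gives the time, the measured TCP pose, the force and the opening at its end, in the units of the state.
- sensors.get_state(): the state, without advancing time (a new reading comes with each control period).
- cams.capture(name): name is "side" or "top" or "wrist"; returns a dict with "image" (400x640x3 uint8, red, green, blue), "fov_y" (degrees; the focal length in pixels is half the picture's height over the tangent of half this angle, whatever the lens; pixels are square), "cx", "cy" (the principal point, pixels), "xyz" and "rotation" of the camera in the world. Camera axes: x right, y down, z forward; pixel columns grow to the right and rows downward; lengths in m; the calibration is good to about 2 mm. A picture is of the moment at which its call begins. There is no depth.
- workorder.close_job(): hands the job in, once; it reports no verdict.
The state is a dict: "time_s": time; "joints": joint angles; "qd": joint speeds; "joint_torque": joint torques, N m; "tcp_pos": TCP position; "eef_rot": TCP orientation; "contact_force": force on the tool from outside, world axes, zero at the start; "moment": the same for the moment, N m; "gripper_width": finger opening in m.
Only numpy, scipy, OpenCV 4.12 (cv2) and the standard library are available. Lean on these libraries where they do the work, as an engineer would, in place of code of your own. Each camera call takes 0.05 s, during which the arm holds its last target.

### The job

Put the grey instrument case away in the blue storage tray, carrying it by its orange swivel handle. It is loaded off-centre and you cannot see where: try it with lifts of about a centimetre, slide the handle along its rail until the case hangs level, and only then lift it clear of the worktop. Never let the case tip steeply (about ten degrees is plenty), lower it gently until it lies flat in the tray, let go, and leave the other things where they are.

Things in the scene. Friction and masses are not known exactly. Their poses are not given: they have to be found in the camera images.
- case: closed grey instrument case, black corners, 190 x 88 x 56 mm (x, y, z), 0.8 to 0.9 kg in all; too wide to grasp. Origin: centre of the underside; x along its length, z up. A dense load is fixed inside at an unknown place, so the balance point lies anywhere from 20 mm on the -x side to 45 mm on the +x side of the middle, 25 mm above the underside, central across the width.
- rail_mid (a point): middle of the aluminium rail (164 x 30 mm, red end stops) that runs along the case's lid; the point lies on its top, 63 mm above the case's underside
- case_end_a (a point): middle of the lower edge of the case's -x end (95 mm from the middle)
- case_end_b (a point): middle of the lower edge of the case's +x end (95 mm from the middle)
- carriage (a joint): position (m) of the black handle carriage along the rail: 0 to 0.11, growing towards the case's +x end; the handle stands at case x = -0.055 + this value. Starts parked near the -x end (0 to 0.012). Stiff: about 2 N plus 8 N per m/s moves it, less than slides the resting case; it stays put while the case hangs, but may creep some mm in a trial lift with one end still down.
- grip: upright orange handle tab on the carriage, 24 mm long (case x), 16 mm thick (case y). Origin: the swivel pin, 88 mm above the case's underside, axis along case y; the case swings freely on it (0.5 rad either way, settling within about 1 s), so a lifted case tips, heavy end down, unless the handle is above the balance point.
- grip_top (a point): top centre of the orange tab, 141 mm above the case's underside; grasp the tab across its 16 mm, by its upper 35 mm, above the two black cheeks beside it (tops 95 mm above the underside)
- dock: fixed blue storage tray with black floor, outside 222 x 112 mm, rim 22 mm high, walls 7 mm; the pocket inside is 208 x 98 mm, its floor 5 mm above the worktop. Origin: centre of its underside on the worktop; x along its length. The case fits either way round, 9 mm free at each end and 5 mm on each side.
- petri_pair: two stacked clear petri dishes, 70 mm across, 32 mm high; bystander; origin: centre of the underside
- bottle_red_a: white bottle with red cap, 61 x 63 x 128 mm; bystander; origin: centre of the underside
- bottle_green: white bottle with green cap, 52 x 58 x 135 mm; bystander; origin: centre of the underside
There are look-alikes about, which are no part of the job. Of the things that look like the dock, the larger one is meant.

How it is judged:
By the outcome, as a careful person would: the job done as asked, in the order asked, and still so for the second after the job is handed in, with the robot touching nothing.
It also fails if it takes over 72 s, if anything falls off the work surface, if the arm or the gripper's body presses on something with over 40 N, if the wrist force passes 120 N, or if a joint passes its speed limit or range.

## Working session

There is one attempt and no reset: what is moved stays moved. The work goes in short steps, Python scripts to look and compute and a shell command to move; the robot and the scene stay as the last step left them, time stands still between calls to the robot, and variables do not carry over. Pictures are saved under pics/ and viewed, and the job is handed in when it is done.

```bash
mkdir -p pics; cat > h.py <<'E'
import numpy as np, cv2
from plant import sensors, cams, workorder
def cap(n,f):
    c=cams.capture(n); cv2.imwrite('pics/'+f,c['image'][:,:,::-1])
    np.save('pics/'+f[:-4]+'.npy',c,allow_pickle=True); return c
def load(f): return np.load('pics/'+f+'.npy',allow_pickle=True).item()
def ray(c,u,v):
    f=c['image'].shape[0]/2/np.tan(np.radians(c['fov_y'])/2)
    d=np.array([(u-c['cx'])/f,(v-c['cy'])/f,1]); return np.array(c['xyz']),np.array(c['rotation'])@d
def onz(c,u,v,z):
    o,d=ray(c,u,v); return o+d*(z-o[2])/d[2]
def proj(c,p):
    f=c['image'].shape[0]/2/np.tan(np.radians(c['fov_y'])/2)
    q=np.array(c['rotation']).T@(np.array(p)-np.array(c['xyz'])); return q[0]/q[2]*f+c['cx'],q[1]/q[2]*f+c['cy']
def tri(c1,p1,c2,p2):
    o,d=ray(c1,*p1);o2,e=ray(c2,*p2)
    s=np.linalg.lstsq(np.c_[d,-e],o2-o,rcond=None)[0]
    a,b=o+d*s[0],o2+e*s[1]; return (a+b)/2,np.linalg.norm(a-b)
E
python3 - <<'E'
from h import *
for n in('side','top','wrist'):
    c=cap(n,n+'0.png'); print(n,c['fov_y'],c['cx'],c['cy'],c['xyz'],np.round(c['rotation'],3).tolist(),[k for k in c])
s=sensors.get_state()
for k in s: print(k,np.round(s[k],3))
E
```

```text
side 46.20444452586335 319.0420081206045 213.1637253940461 [ 0.08253831 -1.33053547  1.07042452] [-127.76, -0.657, -18.861] ['image', 'fov_y', 'cx', 'cy', 'xyz', 'rotation']
top 51.77853304556056 316.4689505947074 203.57754824377417 [ 0.4220763  -0.12126115  1.50138508] [-177.235, -0.37, -89.623] ['image', 'fov_y', 'cx', 'cy', 'xyz', 'rotation']
wrist 66.408508529604 323.6114998061356 197.76414867248673 [ 0.18017185 -0.65475146  0.38486085] [163.9, -0.012, 111.7] ['image', 'fov_y', 'cx', 'cy', 'xyz', 'rotation']
time_s 0.15
joints [-5.1790e+01  2.0582e+01  6.4600e-01 -1.3000e-02 -7.0138e+01 -1.6506e+01]
qd [ 0.048 -0.125  0.121 -0.022  0.038  0.066]
joint_torque [-0.0000e+00 -5.8328e+01  2.9329e+01  7.0010e+00  9.0000e-03 -0.0000e+00]
tcp_pos [ 0.249 -0.627  0.226]
eef_rot [  7.051  89.925 118.75 ]
contact_force [ 0.084 -0.325 -0.255]
moment [-0.046 -0.061  0.021]
gripper_width 0.087
```

```bash
cat >> h.py <<'E'
from scipy.spatial.transform import Rotation as Ro
def RM(r): return Ro.from_euler('xyz',r,degrees=True).as_matrix()
def cap(n,f):
    c=cams.capture(n); cv2.imwrite('pics/'+f,c['image'][:,:,::-1]); c['rotation']=RM(c['rotation'])
    np.save('pics/'+f[:-4]+'.npy',c,allow_pickle=True); return c
def load(f):
    c=np.load('pics/'+f+'.npy',allow_pickle=True).item()
    if np.ndim(c['rotation'])==1: c['rotation']=RM(c['rotation'])
    return c
E
```

```text
(no output)
```

View pics/top0.png

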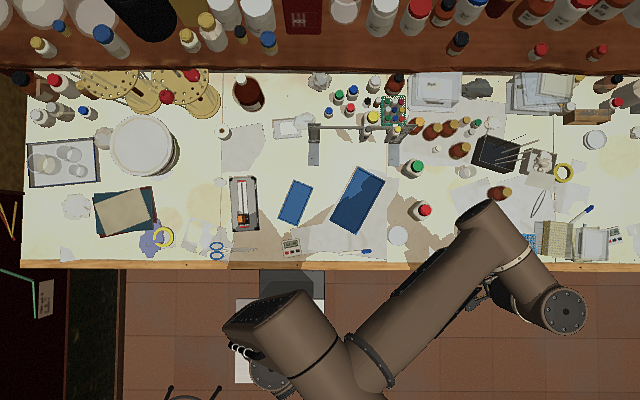

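View pics/side0.png

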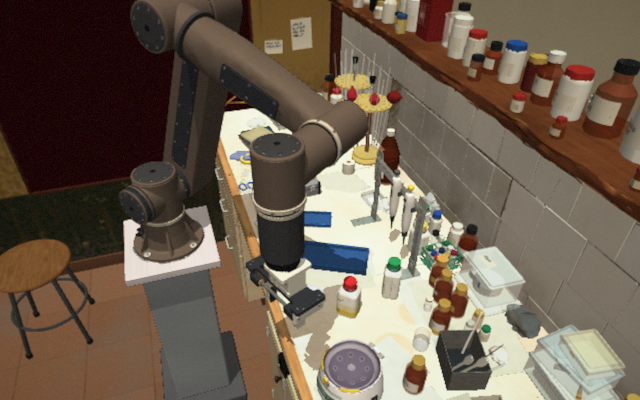

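View pics/wrist0.png

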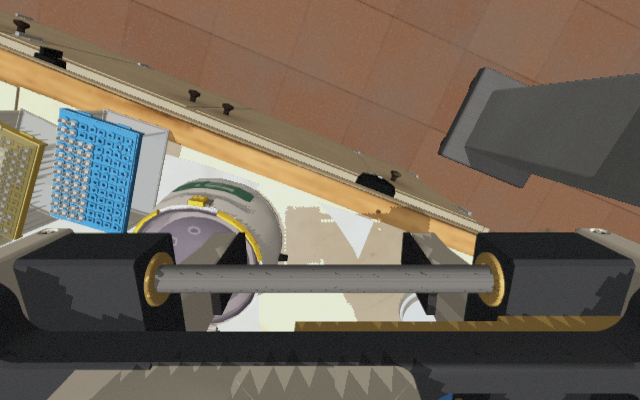

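```bash
python3 - <<'E'
from h import *
c=load('top0');im=c['image'][:,:,::-1]
cv2.imwrite('pics/t_crop.png',cv2.resize(im[150:270,205:455],None,fx=3.2,fy=3.2,interpolation=cv2.INTER_CUBIC))
s=load('side0')['image'][:,:,::-1]
cv2.imwrite('pics/s_crop.png',cv2.resize(s[130:330,240:440],None,fx=3,fy=3,interpolation=cv2.INTER_CUBIC))
E
```

```text
(no output)
```

View pics/t_crop.png

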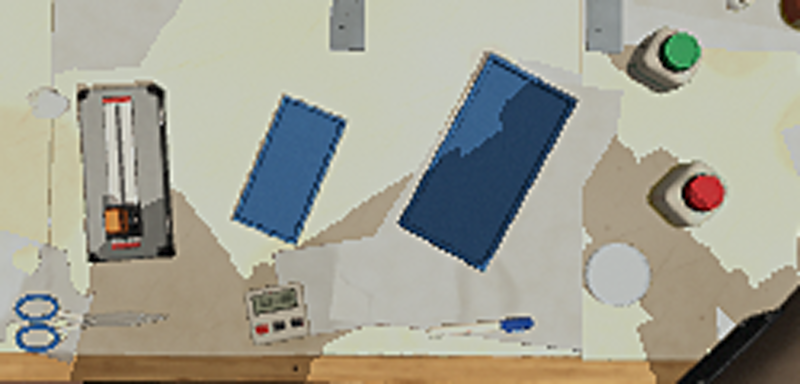

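View pics/s_crop.png

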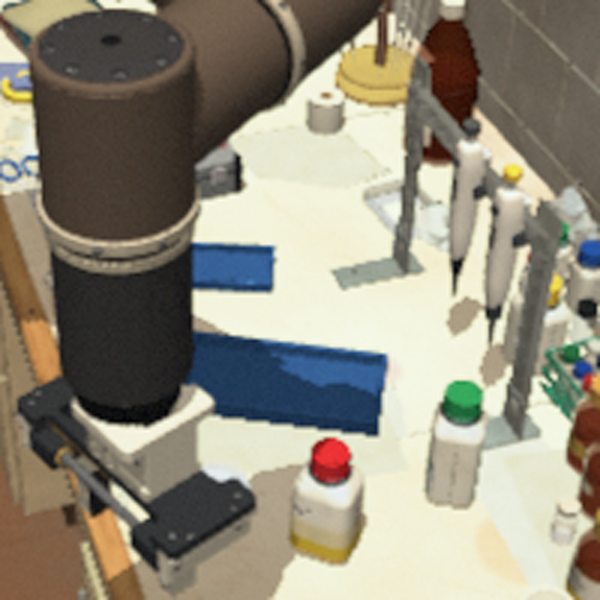

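```bash
python3 - <<'E'
from h import *
c=load('top0');im=c['image']
hsv=cv2.cvtColor(im,cv2.COLOR_RGB2HSV)
def big(m,roi):
    z=np.zeros_like(m);x0,y0,x1,y1=roi;z[y0:y1,x0:x1]=m[y0:y1,x0:x1]
    cs,_=cv2.findContours(z,cv2.RETR_EXTERNAL,cv2.CHAIN_APPROX_NONE);return max(cs,key=cv2.contourArea)
def rep(name,ct,z):
    P=np.array([onz(c,u,v,z)[:2] for u,v in ct[:,0]]).astype(np.float32)
    r=cv2.minAreaRect(P*1000);b=cv2.boxPoints(r);print(name,np.round(r[0],1),np.round(r[1],1),round(r[2],1),np.round(b,0).tolist())
bl=cv2.inRange(hsv,(100,100,40),(125,255,255))
rep('dock',big(bl,(325,160,390,240)),.022)
rep('small',big(bl,(270,170,325,240)),.015)
g=cv2.inRange(hsv,(0,0,0),(180,70,170))
ct=big(g,(227,172,262,234));rep('case',ct,.056)
o=cv2.inRange(hsv,(5,150,120),(20,255,255));ct=big(o,(230,205,262,230));print(cv2.boundingRect(ct));rep('tab',ct,.141)
r=cv2.inRange(hsv,(170,120,100),(180,255,255))|cv2.inRange(hsv,(0,150,100),(4,255,255))
z=np.zeros_like(r);z[170:235,230:262]=r[170:235,230:262]
n,l,st,ce=cv2.connectedComponentsWithStats(z)
for i in range(1,n): print(st[i],ce[i],onz(c,*ce[i],.063))
cv2.imwrite('pics/t2.png',cv2.resize(im[165:240,220:270,::-1],None,fx=8,fy=8,interpolation=cv2.INTER_NEAREST))
E
```

```text
dock [ 506.9 -275.7] [109.6 219.8] 61.5 [[384.0, -271.0], [577.0, -376.0], [630.0, -280.0], [436.0, -175.0]]
small [496.4 -53. ] [ 74.9 151.4] 67.8 [[412.0, -59.0], [552.0, -116.0], [581.0, -47.0], [440.0, 10.0]]
case [492.3 124.5] [196.5  97.5] 4.1 [[391.0, 166.0], [398.0, 69.0], [594.0, 83.0], [587.0, 180.0]]
(238, 215, 5, 8)
tab [436.9 122.1] [23.1 13.2] 0.9 [[425.0, 128.0], [425.0, 115.0], [448.0, 116.0], [448.0, 129.0]]
[237 180   9   2  11] [241.45454545 180.72727273] [0.56986084 0.13297458 0.063     ]
[240 226   9   2  10] [243.6 226.1] [0.4113538  0.12308019 0.063     ]
```

View pics/t2.png

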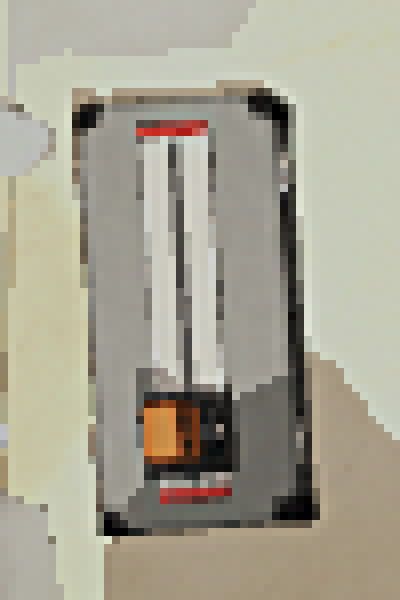

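```bash
cat >> h.py <<'E'
def plan(target=None,jaw=None,sc=None):
    s=sensors.get_state(); R=RM(s['eef_rot']); p=np.array(s['tcp_pos'])
    print('t',round(s['time_s'],2),'tcp',np.round(p,4),'rot',np.round(s['eef_rot'],2),'F',np.round(s['contact_force'],2),'M',np.round(s['moment'],3),'w',round(s['gripper_width'],4),'q',np.round(s['joints'],1))
    if target is not None:
        print('shift cm (tool)',np.round(R.T@(np.array(target)-p)*100,2))
    print('jaw dir deg',np.degrees(np.arctan2(R[1,2],R[0,2])))
    if jaw is not None:
        a=np.degrees(np.arctan2(R[1,2],R[0,2])); d=(jaw-a+90)%180-90
        print('turn about tool x', -d, 'or',-(d-180 if d>0 else d+180))
    return R,p
E
python3 - <<'E'
from h import *
R,p=plan([.437,.124,.2],93.8); print(np.round(R,3)); plan([.47,-.28,.227])
E
```

```text
t 0.15 tcp [ 0.2494 -0.6268  0.2258] rot [  7.05  89.92 118.75] F [ 0.08 -0.33 -0.26] M [-0.046 -0.061  0.021] w 0.0875 q [-51.8  20.6   0.6  -0.  -70.1 -16.5]
shift cm (tool) [  2.66 -45.19  62.82]
jaw dir deg 111.69928030016479
turn about tool x 17.89928030016479 or -162.10071969983522
[[-0.001 -0.929 -0.37 ]
 [ 0.001 -0.37   0.929]
 [-1.     0.     0.001]]
t 0.15 tcp [ 0.2494 -0.6268  0.2258] rot [  7.05  89.92 118.75] F [ 0.08 -0.33 -0.26] M [-0.046 -0.061  0.021] w 0.0875 q [-51.8  20.6   0.6  -0.  -70.1 -16.5]
shift cm (tool) [ -0.09 -33.32  24.07]
jaw dir deg 111.69928030016479
```

```bash
python3 -m handwheel '[0,-2,1.5,0, 0,-6,4.3,2, 0,-10.5,7.6,4, 0,-15,11,6, 0,-19.5,14.2,8, 0,-24,17.5,10, 0,-28.5,21,12, 0,-32,25.5,14, 0,-34,30.5,16, 0,-35.5,35.5,18]' 5
python3 - <<'E'
from h import *
plan([.437,.124,.2],93.8)
E
```

```text
time_s: 1.4
tcp_pos: [0.4478, -0.1636, 0.2264]
eef_rot: [-9.0, 90.0, 84.6]
contact_force: [1.2, 0.7, 0.3]
gripper_width: 0.05
t 1.4 tcp [ 0.4478 -0.1636  0.2264] rot [-9.03 89.99 84.65] F [1.2  0.71 0.3 ] M [ 0.06  -0.125 -0.002] w 0.05 q [  3.6   1.5 -23.4  -0.  -65.  -90. ]
shift cm (tool) [ 2.64 -0.77 28.77]
jaw dir deg 93.67988086591447
turn about tool x -0.12011913408552743 or 179.87988086591446
```

```bash
python3 -m handwheel '[0,0,1.5,0, 0,-0.1,5.5,0, 0,-0.2,10,0, 0,-0.3,14.5,0, 0,-0.5,19,0, 0,-0.6,23,0, 0,-0.7,26.5,0, 0,-0.77,28.3,0, 0,-0.77,28.77,0, 0,-0.77,28.77,0]'
python3 - <<'E'
from h import *
plan([.437,.124,.106],93.8)
for n in('wrist','top','side'): cap(n,n+'1.png')
E
```

```text
time_s: 2.65
tcp_pos: [0.4371, 0.1211, 0.2264]
eef_rot: [122.9, 90.0, -143.4]
contact_force: [-0.2, -0.1, 0.1]
gripper_width: 0.0501
t 2.65 tcp [0.4371 0.1211 0.2264] rot [ 122.92   89.98 -143.37] F [-0.21 -0.13  0.13] M [-0.025 -0.009 -0.03 ] w 0.0501 q [  40.5   -0.9  -25.8   -0.   -65.  -126.8]
shift cm (tool) [ 1.204e+01 -1.000e-02  2.900e-01]
jaw dir deg 93.70738982893558
turn about tool x -0.09261017106442182 or 179.90738982893558
```

View pics/wrist1.png

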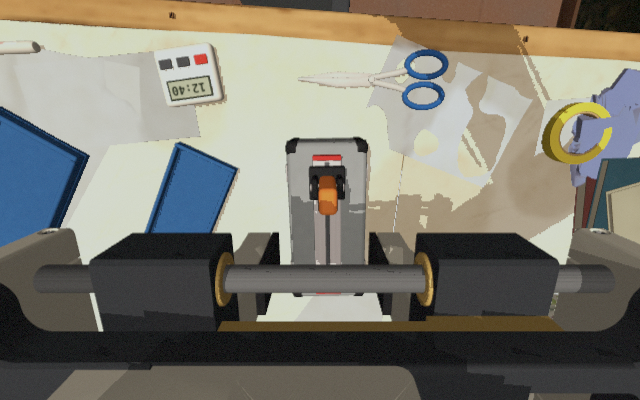

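View pics/side1.png

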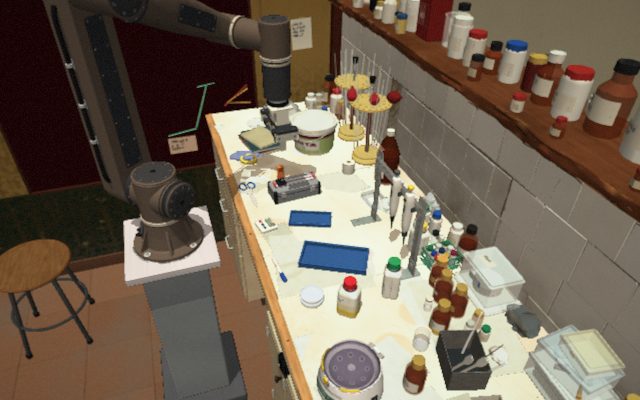

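```bash
python3 - <<'E'
from h import *
w,s,t=load('wrist1'),load('side1'),load('top1')
print(w['xyz'],np.round(w['rotation'],2).tolist(),np.array(w['xyz'])-sensors.get_state()['tcp_pos'])
for c in(w,s): print([np.round(proj(c,p),1) for p in([.437,.121,.226],[.437,.1235,.141],[.437,.1235,.106])])
def om(c,roi,hi=22):
    hsv=cv2.cvtColor(c['image'],cv2.COLOR_RGB2HSV);m=cv2.inRange(hsv,(4,140,90),(hi,255,255))
    z=np.zeros_like(m);x0,y0,x1,y1=roi;z[y0:y1,x0:x1]=m[y0:y1,x0:x1]
    ct=max(cv2.findContours(z,0,1)[0],key=cv2.contourArea);return cv2.boundingRect(ct),ct
print(om(w,(300,150,360,230))[0]);print(om(s,(270,160,295,190))[0])
print([np.round(onz(w,*p,.141),4) for p in [(319,213),(336,213)]])
i=w['image'][:,:,::-1];cv2.imwrite('pics/w1c.png',cv2.resize(i[130:300,260:400],None,fx=4,fy=3.5,interpolation=2))
cv2.imwrite('pics/s1c.png',cv2.resize(s['image'][90:240,210:360,::-1],None,fx=4,fy=4,interpolation=2))
E
```

```text
[0.36267347 0.11622346 0.38559455] [[-0.06, 0.96, 0.28], [1.0, 0.06, 0.02], [-0.0, 0.28, -0.96]] [-0.07459338 -0.0045344   0.15902301]
[array([323.9, 245.7]), array([326.9, 202.3]), array([326.6, 191.6])]
[array([279.3, 145.3]), array([280. , 165.1]), array([280.4, 173. ])]
(318, 176, 19, 39)
(277, 165, 7, 14)
[array([0.4468, 0.1174, 0.141 ]), array([0.4459, 0.1318, 0.141 ])]
```

View pics/w1c.png

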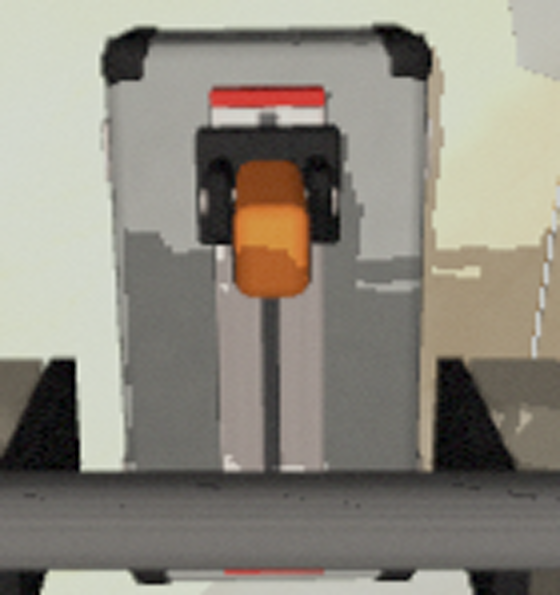

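View pics/s1c.png

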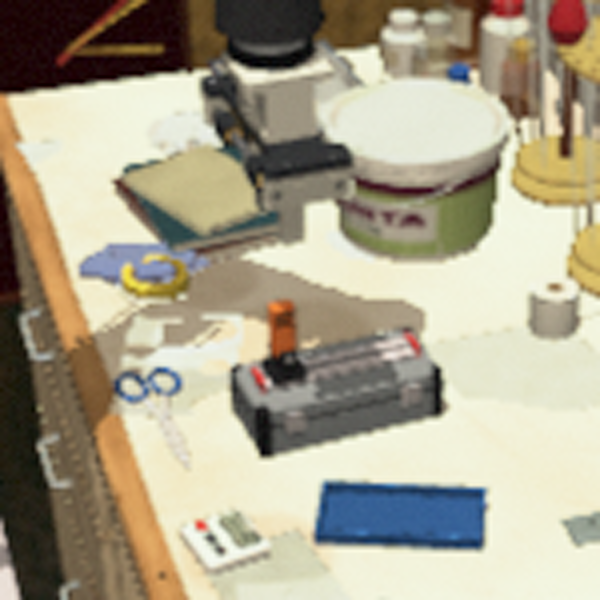

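```bash
python3 - <<'E'
from h import *
w=load('wrist1')
a,b=onz(w,326.8,156.5,.063),onz(w,328.6,293,.063);print(a,b,np.degrees(np.arctan2(*(b-a)[1::-1])),onz(w,328,201.8,.141))
E
python3 -m handwheel '[1,0,0.1,0, 3,0,0.2,0, 5.5,0,0.3,0, 8,0,0.3,0, 10,0,0.3,0, 11.3,0,0.3,0, 11.9,0,0.3,0, 12.0,0,0.3,0, 12.0,0,0.3,0, 12.0,0,0.3,0]' 5 
python3 - <<'E'
from h import *
plan([.437,.124,.106],93.8)
c=cap('wrist','w2.png')
cv2.imwrite('pics/w2c.png',c['image'][130:350,180:460,::-1].repeat(2,0).repeat(2,1))
E
```

```text
[0.41014181 0.12223112 0.063     ] [0.57474574 0.13556104 0.063     ] 4.629812432122916 [0.4364663  0.12434537 0.141     ]
time_s: 4.05
tcp_pos: [0.4374, 0.1248, 0.1071]
eef_rot: [-55.8, 89.9, 37.9]
contact_force: [-0.3, 0.1, -0.5]
gripper_width: 0.0498
t 4.05 tcp [0.4374 0.1248 0.1071] rot [-55.77  89.93  37.93] F [-0.33  0.06 -0.49] M [0.    0.014 0.013] w 0.0498 q [  40.9    6.5  -35.7    0.   -47.7 -127.2]
shift cm (tool) [ 0.11  0.04 -0.08]
jaw dir deg 93.70601593086832
turn about tool x -0.0939840691316789 or 179.9060159308683
```

View pics/w2c.png

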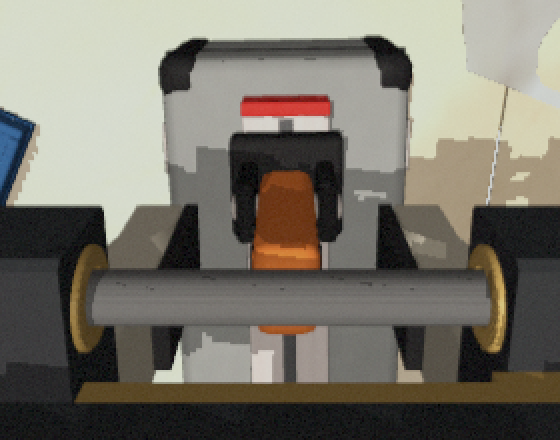

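```bash
python3 -m handwheel '[0,0,0,0, 0,0,0,0, 0,0,0,0, 0,0,0,0, 0,0,0,0, 0,0,0,0, 0,0,0,0, 0,0,0,0, 0,0,0,0, 0,0,0,0]' 1 35
python3 - <<'E'
from h import *
plan()
c=cap('top','t3.png'); c=cap('side','s3.png')
E
```

```text
time_s: 5.35
tcp_pos: [0.437, 0.1245, 0.1066]
eef_rot: [153.3, 90.0, -113.0]
contact_force: [0.7, -0.7, 0.8]
gripper_width: 0.0159
t 5.35 tcp [0.437  0.1245 0.1066] rot [ 153.33   89.99 -112.97] F [ 0.69 -0.69  0.82] M [-0.587 -0.133  0.172] w 0.0159 q [  40.9    6.6  -35.7    0.   -47.7 -127.2]
jaw dir deg 93.70526871195726
```

```bash
cat >> h.py <<'E'
def avg(n=4):
    F=[];M=[];Z=[]
    for i in range(n):
        cams.capture('wrist'); s=sensors.get_state(); F.append(s['contact_force']);M.append(s['moment']);Z.append(s['tcp_pos'])
    print('avgF',np.round(np.mean(F,0),2),'sd',np.round(np.std(F,0),2),'M',np.round(np.mean(M,0),3),'tcp',np.round(np.mean(Z,0),4))
E
python3 - <<'E'
from h import *
avg(3)
E
python3 -m handwheel '[-0.1,0,0,0, -0.3,0,0,0, -0.5,0,0,0, -0.7,0,0,0, -0.9,0,0,0, -1.0,0,0,0, -1.0,0,0,0, -1.0,0,0,0, -1.0,0,0,0, -1.0,0,0,0]'
python3 - <<'E'
from h import *
avg(4);plan()
cap('wrist','w4.png');cap('side','s4.png')
cv2.imwrite('pics/m4.png',np.vstack([cv2.resize(load(x)['image'][130:220,230:350,::-1],None,fx=6,fy=3.2,interpolation=2) for x in('s3','s4')]))
E
```

```text
avgF [ 0.79 -1.8  -0.01] sd [0.5  0.29 0.28] M [-0.653 -0.139  0.167] tcp [0.437  0.1245 0.1066]
time_s: 6.85
tcp_pos: [0.4369, 0.1245, 0.1165]
eef_rot: [121.7, 90.0, -144.6]
contact_force: [0.4, 0.3, -5.2]
gripper_width: 0.0158
avgF [ 0.05  0.32 -5.6 ] sd [0.37 0.45 0.37] M [ 0.012 -0.09  -0.023] tcp [0.4369 0.1245 0.1165]
t 7.05 tcp [0.4369 0.1245 0.1165] rot [ 121.44   89.98 -144.85] F [ 0.42  0.8  -5.09] M [ 0.023 -0.027 -0.031] w 0.0159 q [  40.9    5.8  -35.    -0.   -49.2 -127.2]
jaw dir deg 93.70342680988786
```

View pics/m4.png

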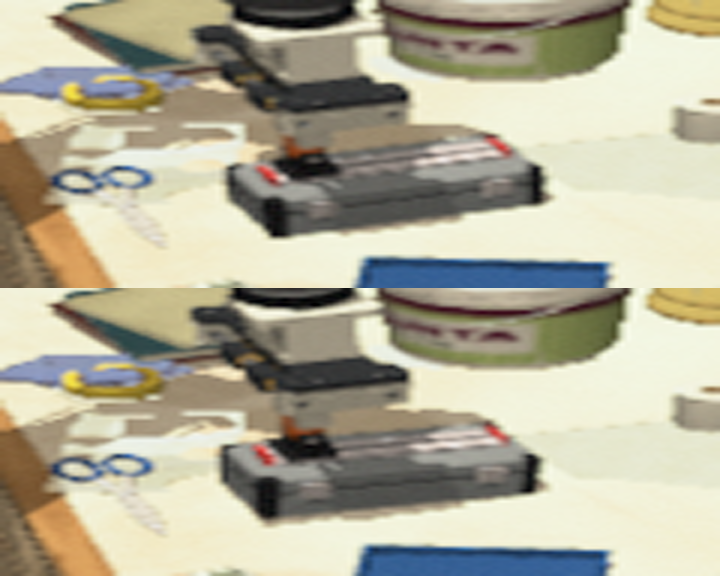

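View pics/w4.png

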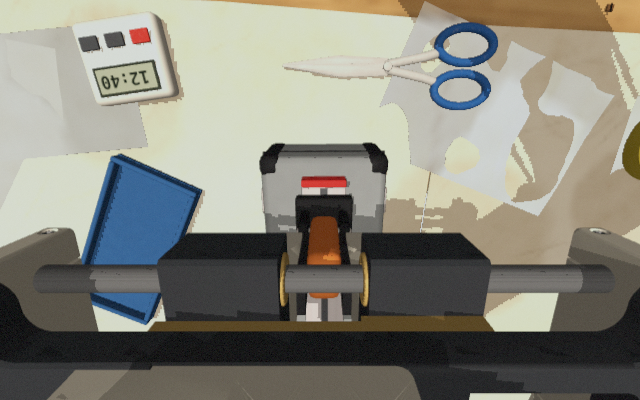

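```bash
python3 -m handwheel '[0.3,0,0,0, 0.6,0,0,0, 0.9,0,0,0, 1.0,0,0,0, 1.0,0,0,0, 1.0,-0.6,0,0, 1.0,-1.6,0,0, 1.0,-2.6,0,0, 1.0,-3.4,0,0, 1.0,-4.0,0,0]'
python3 -m handwheel '[0,-0.4,0,0, 0,-0.8,0,0, 0,-1.0,0,0, 0,-1.0,0,0, -0.2,-1.0,0,0, -0.5,-1.0,0,0, -0.8,-1.0,0,0, -1.0,-1.0,0,0, -1.0,-1.0,0,0, -1.0,-1.0,0,0]'
python3 - <<'E'
from h import *
avg(4);plan()
for x in('wrist','side','top'): cap(x,x+'5.png')
cv2.imwrite('pics/m5.png',np.vstack([cv2.resize(load(x)['image'][130:220,230:350,::-1],None,fx=6,fy=3.2,interpolation=2) for x in('s3','side5')]))
E
```

```text
time_s: 8.4
tcp_pos: [0.4779, 0.1273, 0.1066]
eef_rot: [-72.8, 90.0, 20.9]
contact_force: [-2.9, 0.7, -0.5]
gripper_width: 0.0162
time_s: 9.65
tcp_pos: [0.4869, 0.1278, 0.1165]
eef_rot: [82.0, 90.0, 175.7]
contact_force: [-0.2, 0.1, -7.9]
gripper_width: 0.0159
avgF [-0.35  0.11 -8.47] sd [0.41 0.22 0.71] M [-0.004  0.017  0.   ] tcp [0.4869 0.1278 0.1165]
t 9.85 tcp [0.4869 0.1278 0.1165] rot [ 114.38   89.99 -151.91] F [-0.51  0.44 -9.11] M [-0.022  0.025  0.019] w 0.0158 q [  37.1   10.4  -29.3   -0.   -50.3 -123.4]
jaw dir deg 93.70587577630533
```

View pics/m5.png

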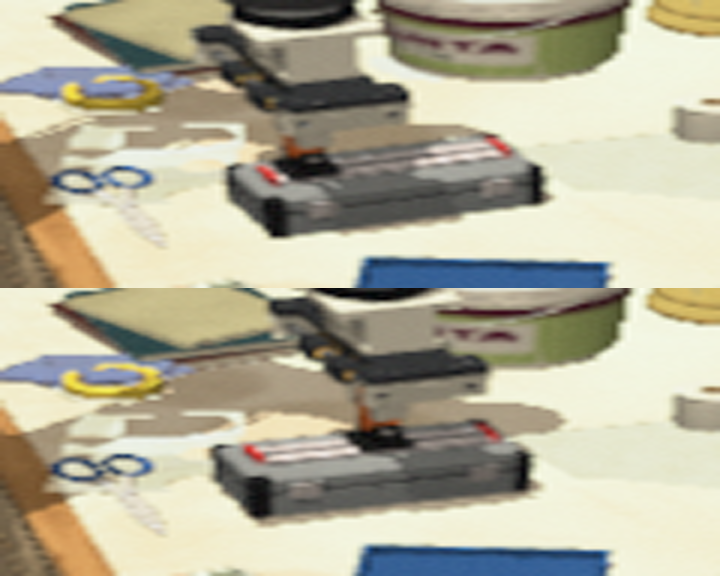

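View pics/wrist5.png

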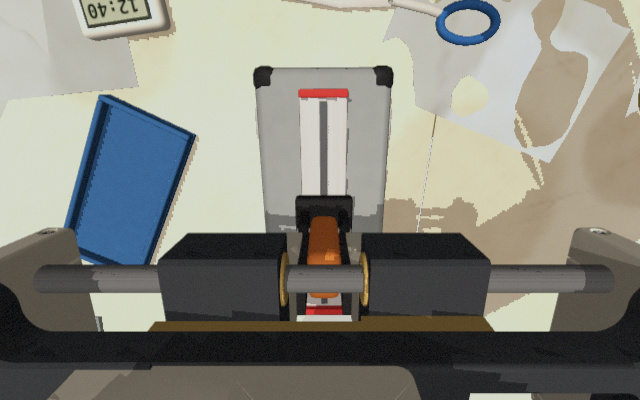

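```bash
cat >> h.py <<'E'
from scipy.optimize import least_squares
def reds(c):
    hsv=cv2.cvtColor(c['image'],cv2.COLOR_RGB2HSV)
    m=cv2.inRange(hsv,(173,150,90),(180,255,255))|cv2.inRange(hsv,(0,170,90),(3,255,255))
    m[:, :285]=0;m[:,365:]=0
    n,l,st,ce=cv2.connectedComponentsWithStats(m)
    return [(st[i].tolist(),np.round(ce[i],1)) for i in range(1,n) if st[i,4]>20]
E
python3 - <<'E'
from h import *
for n in('wrist1','w2','w4','wrist5'):
    c=load(n);r=reds(c);print(n,r)
    if n in('wrist1','w2'): print([np.round(onz(c,*x[1],.065),4) for x in r])
E
```

```text
wrist1 [([313, 155, 28, 5, 130], array([327. , 157.2]))]
[array([0.4106, 0.1225, 0.065 ])]
w2 [([301, 178, 44, 10, 390], array([322.4, 182.8]))]
[array([0.4105, 0.1219, 0.065 ])]
w4 [([302, 177, 44, 10, 435], array([323.5, 181.5]))]
wrist5 [([299, 89, 49, 8, 347], array([323.1,  93. ])), ([306, 306, 37, 8, 275], array([323.9, 309.7]))]
```

```bash
cat >> h.py <<'E'
def tilt(c,near,far,tcp,rest=.1066,yaw=3.9):
    ax=np.array([np.cos(np.radians(yaw)),np.sin(np.radians(yaw)),0]);pin=np.array([tcp[0],tcp[1],.088+tcp[2]-rest])
    def f(q):
        h,t=q;ct,st=np.cos(t),np.sin(t);o=[]
        for s,px in((-.080,near),(.080,far)):
            if px is None: continue
            u,w=s-h,.065-.088
            p=pin+ax*(u*ct+w*st)+np.array([0,0,w*ct-u*st])
            o+=[proj(c,p)[1]-px]
        return o
    r=least_squares(f,[0,0],x_scale=[.01,.05]);print('handle case x %.4f tilt(+x end down) %.2f deg'%(r.x[0],np.degrees(r.x[1])),r.cost)
E
python3 - <<'E'
from h import *
c=load('wrist5')
for f in(309.5,310.5): tilt(c,93,f,[.4869,.1278,.1165])
tilt(c,92.5,309.7,[.4869,.1278,.1165])
print(c['xyz'])
E
```

```text
handle case x 0.0031 tilt(+x end down) 3.30 deg 1.3247814497919584e-25
handle case x 0.0034 tilt(+x end down) 2.44 deg 5.2506581851510546e-27
handle case x 0.0035 tilt(+x end down) 2.87 deg 4.0389678347315804e-28
[0.41240793 0.12282586 0.27561371]
```

```bash
python3 -m handwheel '[0.3,0,0,0, 0.6,0,0,0, 0.9,0,0,0, 1.0,0,0,0, 1.0,-0.1,0,0, 1.0,-0.35,0,0, 1.0,-0.35,0,0, 0.8,-0.35,0,0, 0.4,-0.35,0,0, 0.0,-0.35,0,0]'
python3 -m handwheel '[0,0,0,0, 0,0,0,0, 0,0,0,0, 0,0,0,0, 0,0,0,0, 0,0,0,0, 0,0,0,0, 0,0,0,0, 0,0,0,0, 0,0,0,0]'
python3 - <<'E'
from h import *
avg(3);plan()
for x in('wrist','side'): cap(x,x+'6.png')
c=load('wrist6');r=reds(c);print(r)
tcp=sensors.get_state()['tcp_pos']
tilt(c,r[0][1][1],r[1][1][1],tcp)
cv2.imwrite('pics/m6.png',np.vstack([cv2.resize(load(x)['image'][130:220,230:350,::-1],None,fx=6,fy=3.2,interpolation=2) for x in('s3','side6')]))
E
```

```text
time_s: 11.25
tcp_pos: [0.4906, 0.1281, 0.1168]
eef_rot: [-56.8, 90.0, 36.9]
contact_force: [-0.1, 0.1, -8.4]
gripper_width: 0.016
time_s: 12.5
tcp_pos: [0.4904, 0.128, 0.1166]
eef_rot: [149.9, 90.0, -116.4]
contact_force: [0.0, 0.3, -7.7]
gripper_width: 0.0158
avgF [ 0.31 -0.06 -7.98] sd [0.86 0.58 0.41] M [-0.043 -0.02  -0.011] tcp [0.4905 0.128  0.1166]
t 12.65 tcp [0.4904 0.128  0.1166] rot [-40.58  90.    53.12] F [-0.71 -0.43 -7.89] M [-0.039 -0.034 -0.025] w 0.0162 q [  36.9   10.7  -28.9   -0.   -50.4 -123.2]
jaw dir deg 93.70327973716968
[([299, 85, 48, 8, 374], array([322.7,  88.5])), ([305, 307, 37, 8, 287], array([323.4, 310.5]))]
handle case x 0.0073 tilt(+x end down) -0.38 deg 2.0679515313825692e-25
```

View pics/m6.png

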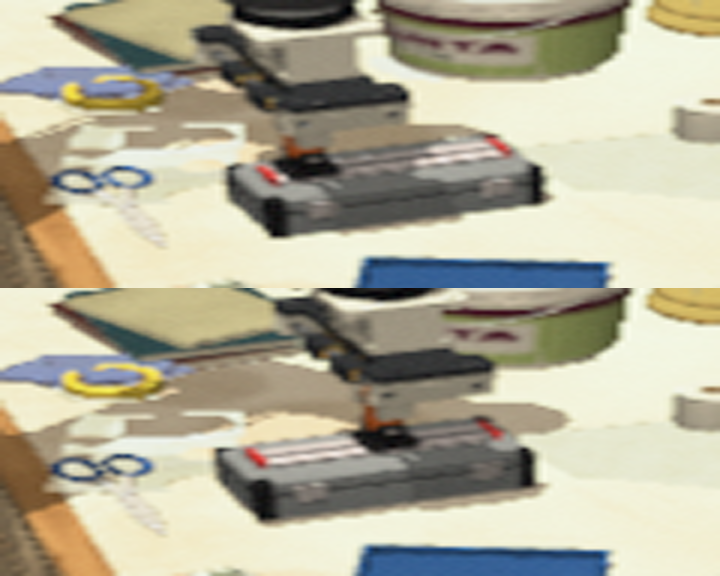

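View pics/wrist6.png

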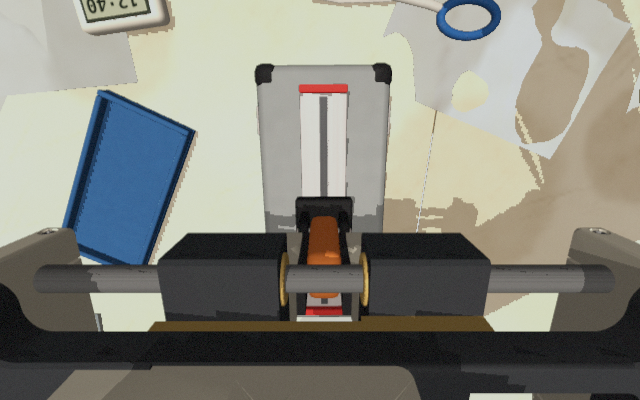

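```bash
python3 -m handwheel '[-0.2,0,0,0, -0.6,0,0,0, -1.2,0,0,0, -2.0,0,0,0, -2.8,0,0,0, -3.6,0,0,0, -4.3,0,0,0, -4.7,0,0,0, -5.0,0,0,0, -5.0,0,0,0]'
python3 - <<'E'
from h import *
avg(2)
cap('wrist','w7.png');c=cap('top','t7.png')
c=load('w7');r=reds(c);print(r);tilt(c,r[0][1][1],r[1][1][1],sensors.get_state()['tcp_pos'])
c=load('top0')
for n,u,v,z in(('green',413,168,.13),('red',423,210,.125),('petri',398,235,.03),('legL',313,165,0),('legR',394,165,0)): print(n,onz(c,u,v,z))
plan([.5131,-.2793,.1665],61.5)
E
```

```text
time_s: 14.0
tcp_pos: [0.4905, 0.1281, 0.1667]
eef_rot: [-50.0, 90.0, 43.7]
contact_force: [-0.2, -0.9, -8.3]
gripper_width: 0.0158
avgF [ 0.28 -0.02 -8.48] sd [0.03 0.35 0.5 ] M [-0.033 -0.007  0.013] tcp [0.4903 0.128  0.1664]
[([299, 85, 49, 8, 382], array([323. ,  88.5])), ([306, 307, 37, 8, 288], array([323.5, 310.5]))]
handle case x 0.0073 tilt(+x end down) -0.38 deg 4.36309500346879e-25
green [ 0.6099486  -0.45237081  0.13      ]
red [ 0.46954185 -0.48643021  0.125     ]
petri [ 0.38301194 -0.42180076  0.03      ]
legL [ 0.63607561 -0.11684278  0.        ]
legR [ 0.6383038  -0.41399764  0.        ]
t 14.2 tcp [0.4903 0.1279 0.1663] rot [ 115.05   89.97 -151.25] F [ 0.83 -0.09 -8.29] M [-0.06  -0.011  0.026] w 0.0159 q [  36.9    7.6  -25.2   -0.   -57.3 -123.2]
shift cm (tool) [-1.000e-02  3.500e-01 -4.079e+01]
jaw dir deg 93.70100622968502
turn about tool x 32.20100622968502 or -147.79899377031498
```

View pics/w7.png

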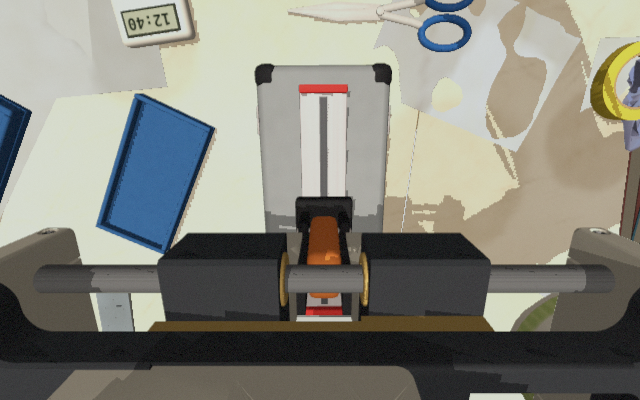

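```bash
python3 -m handwheel '[0,0,-0.3,0, 0,0,-1.0,0, 0,0,-2.1,0, 0,0,-3.6,0, 0,0.1,-5.5,0, 0,0.1,-7.7,0, 0,0.1,-10.2,0, 0,0.1,-12.8,0, 0,0.15,-15.4,0, 0,0.15,-18.0,0]'
python3 -m handwheel '[0,0,-2.6,0, 0,0,-5.2,0, 0,0,-7.8,0, 0,0.1,-10.4,0, 0,0.1,-13,0, 0,0.1,-15.5,0, 0,0.1,-17.8,0, 0,0.2,-19.9,0, 0,0.2,-21.5,0, 0,0.2,-22.5,0]'
python3 -m handwheel '[0,0,-0.3,1, 0,0,-0.3,4, 0,0,-0.3,8, 0,0,-0.3,13, 0,0,-0.3,18, 0,0,-0.3,23, 0,0,-0.3,27, 0,0,-0.3,30, 0,0,-0.3,32, 0,0,-0.3,32.2]'
python3 -m handwheel '[0,0,0,0, 0,0,0,0, 0,0,0,0, 0,0,0,0, 0,0,0,0, 0,0,0,0, 0,0,0,0, 0,0,0,0, 0,0,0,0, 0,0,0,0]'
python3 - <<'E'
from h import *
plan([.5131,-.2793,.1665],61.5)
for x in('wrist','side','top'): cap(x,x+'8.png')
E
```

```text
time_s: 15.45
tcp_pos: [0.5001, -0.0537, 0.1666]
eef_rot: [132.5, 90.0, -133.9]
contact_force: [0.1, -0.0, -9.2]
gripper_width: 0.0156
time_s: 16.7
tcp_pos: [0.5127, -0.2776, 0.1664]
eef_rot: [72.9, 90.0, 166.5]
contact_force: [-0.3, -0.4, -9.1]
gripper_width: 0.0154
time_s: 17.95
tcp_pos: [0.5133, -0.279, 0.1666]
eef_rot: [13.9, 90.0, 75.4]
contact_force: [0.2, -0.3, -8.3]
gripper_width: 0.0159
time_s: 19.2
tcp_pos: [0.5133, -0.2793, 0.1666]
eef_rot: [-53.9, 90.0, 7.6]
contact_force: [-1.0, -1.2, -8.8]
gripper_width: 0.0159
t 19.2 tcp [ 0.5133 -0.2793  0.1666] rot [-53.94  90.     7.56] F [-1.04 -1.17 -8.78] M [-0.101  0.023 -0.036] w 0.0159 q [  -9.4   14.7  -15.9   -0.   -59.4 -109.1]
shift cm (tool) [ 0.01  0.02 -0.01]
jaw dir deg 61.50381267424589
turn about tool x 0.003812674245892822 or -179.9961873257541
```

View pics/wrist8.png

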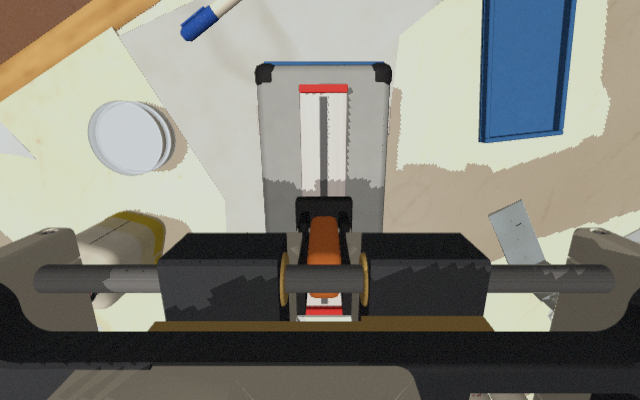

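View pics/top8.png

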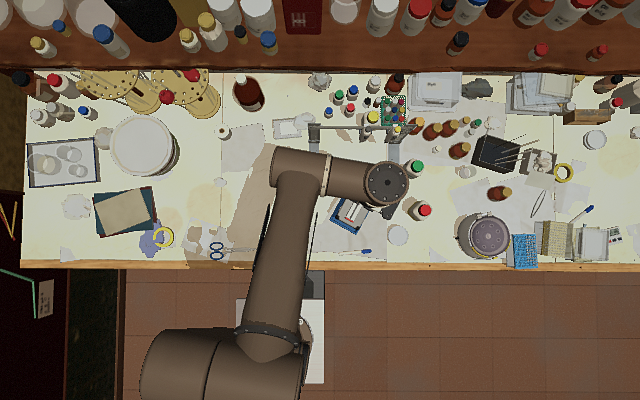

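View pics/side8.png

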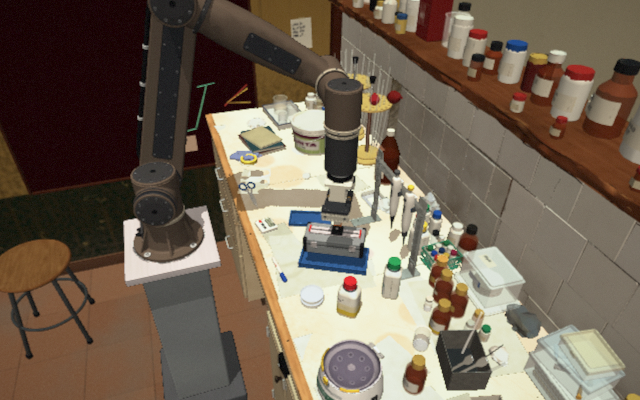

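```bash
python3 - <<'E'
from h import *
c=load('side1');im=c['image'];hsv=cv2.cvtColor(im,cv2.COLOR_RGB2HSV)
m=cv2.inRange(hsv,(100,100,30),(125,255,255));z=np.zeros_like(m);z[230:285,285:380]=m[230:285,285:380]
cv2.imwrite('pics/s1d.png',cv2.resize(im[225:285,285:385,::-1],None,fx=7,fy=7,interpolation=2))
c2=load('top0')
C=np.array([.507,-.2757]);a=np.radians(-28.5)
for sx,sy in((1,1),(1,-1),(-1,-1),(-1,1)):
    p=C+np.array([[np.cos(a),-np.sin(a)],[np.sin(a),np.cos(a)]])@np.array([sx*.111,sy*.056])
    u,v=proj(c,[*p,.022]);print('pred side',round(u,1),round(v,1),'crop',round((u-285)*7),round((v-225)*7), 'top',np.round(proj(c2,[*p,.022]),1))
E
```

```text
pred side 369.0 246.8 crop 588 153 top [358.  165.8]
pred side 366.1 270.2 crop 567 316 top [385.2 180.7]
pred side 297.3 261.4 crop 86 255 top [355.8 234.7]
pred side 304.0 239.0 crop 133 98 top [328.4 219.6]
```

View pics/s1d.png

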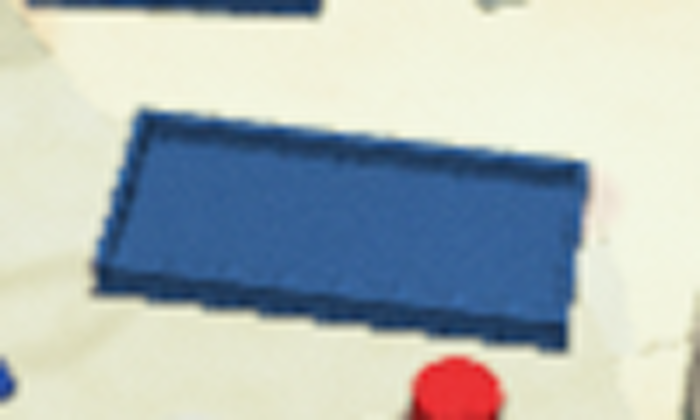

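```bash
python3 -m handwheel '[0.1,0,0,0, 0.4,0,0,0, 0.8,0,0,0, 1.3,0,0,0, 1.8,0,0,0, 2.3,0,0,0, 2.7,0,0,0, 2.9,0,0,0, 3.0,0,0,0, 3.0,0,0,0]'
python3 - <<'E'
from h import *
plan([.5131,-.2793,.1365],61.5)
for x in('wrist','side','top'): cap(x,x+'9.png')
cv2.imwrite('pics/w9c.png',cv2.resize(load('wrist9')['image'][40:220,220:420,::-1],None,fx=4,fy=3.3,interpolation=2))
cv2.imwrite('pics/s9c.png',cv2.resize(load('side9')['image'][215:285,285:385,::-1],None,fx=8,fy=8,interpolation=2))
cv2.imwrite('pics/t9c.png',cv2.resize(load('top9')['image'][180:250,320:390,::-1],None,fx=8,fy=8,interpolation=2))
E
```

```text
time_s: 20.6
tcp_pos: [0.5134, -0.2794, 0.1366]
eef_rot: [-82.2, 90.0, -20.7]
contact_force: [0.5, -0.2, -7.6]
gripper_width: 0.016
t 20.6 tcp [ 0.5134 -0.2794  0.1366] rot [-82.25  89.99 -20.74] F [ 0.49 -0.16 -7.58] M [-0.091 -0.006 -0.027] w 0.016 q [  -9.4   16.3  -18.     0.   -55.7 -109.1]
shift cm (tool) [ 0.01  0.03 -0.01]
jaw dir deg 61.50564182901694
turn about tool x 0.00564182901693755 or -179.99435817098305
```

View pics/w9c.png

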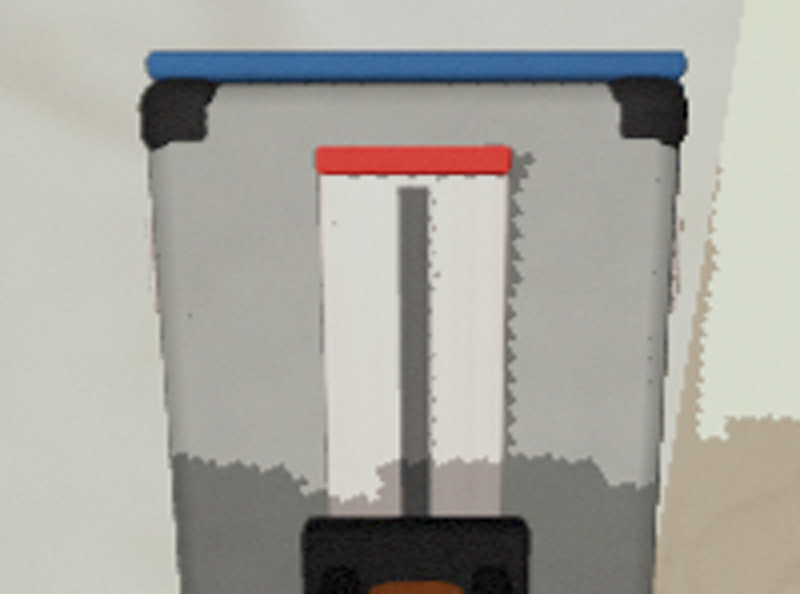

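View pics/s9c.png

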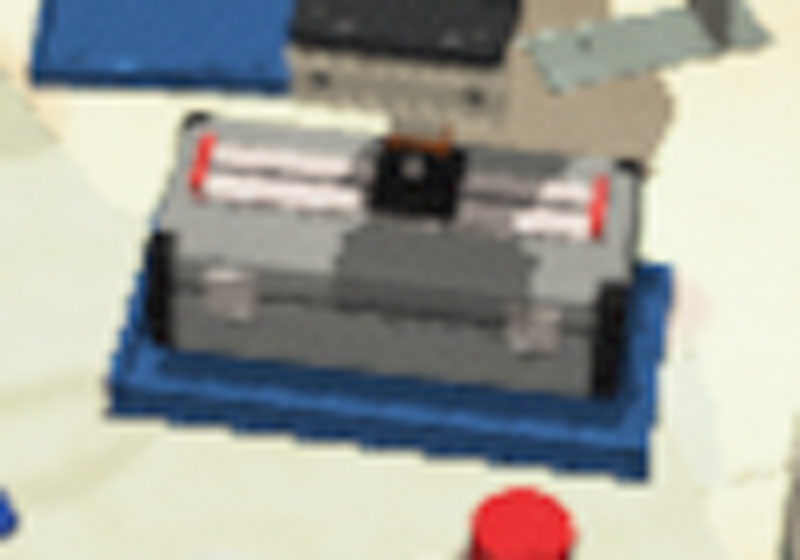

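View pics/t9c.png

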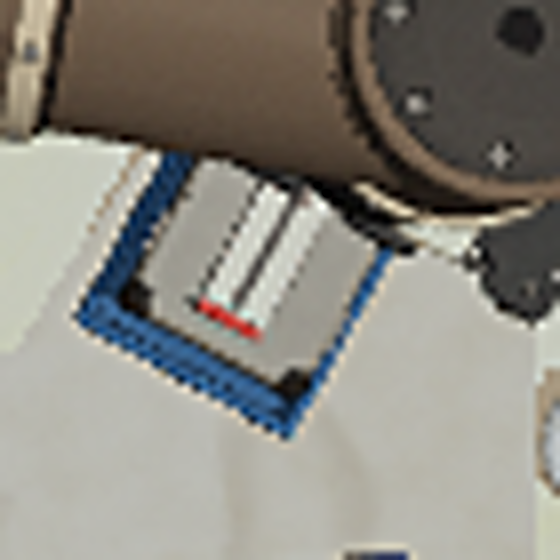

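```bash
python3 - <<'E'
from h import *
c=load('wrist9');s=sensors.get_state();tcp=np.array(s['tcp_pos'])
L=onz(c,220+147/4,40+50/3.3,.022);R=onz(c,220+687/4,40+50/3.3,.022)
print('rim',L,R,np.linalg.norm(L-R),'ang of rim',np.degrees(np.arctan2(*(R-L)[1::-1])))
a=np.radians(-28.5);ax=np.array([np.cos(a),np.sin(a),0]);ay=np.array([-np.sin(a),np.cos(a),0])
M=(L+R)/2;print('rel tcp along',(M-tcp)@ax,'lat',(M-tcp)@ay,'dock centre',M+ax*.111)
zc=.056+tcp[2]-.1066
A=onz(c,220+141/4,40+78/3.3,zc);B=onz(c,220+688/4,40+78/3.3,zc);m=(A+B)/2
print('case near end',np.linalg.norm(A-B),(m-tcp)@ax,(m-tcp)@ay, 'ang',np.degrees(np.arctan2(*(B-A)[1::-1])))
r=reds(c);print(r);tilt(c,r[0][1][1],r[1][1][1],tcp,yaw=-28.5)
# predicted side corners of case underside outline vs view
E
```

```text
rim [ 0.38397515 -0.27187819  0.022     ] [ 0.43689459 -0.17440679  0.022     ] 0.11091050739706933 ang of rim 61.501455880772426
rel tcp along -0.11731975964083752 lat 0.00028760886989872794 dock centre [ 0.50798357 -0.27610711  0.022     ]
case near end 0.08663967509730588 -0.10240093085414435 -0.0001851011574334457 ang 61.50229733184877
[([299, 85, 49, 8, 382], array([323.1,  88.5])), ([305, 307, 38, 8, 289], array([323.6, 310.5]))]
handle case x 0.0072 tilt(+x end down) -0.35 deg 4.902095261013719e-24
```

```bash
python3 -m handwheel '[0.1,0.05,0,0, 0.3,0.05,0,0, 0.6,0.05,0,0, 0.9,0.05,0,0, 1.2,0.05,0,0, 1.5,0.05,0,0, 1.7,0.05,0,0, 1.9,0.05,0,0, 2.1,0.05,0,0, 2.2,0.05,0,0]'
python3 -m handwheel '[0.05,0,0,0, 0.1,0,0,0, 0.15,0,0,0, 0.2,0,0,0, 0.25,0,0,0, 0.3,0,0,0, 0.3,0,0,0, 0.3,0,0,0, 0.3,0,0,0, 0.3,0,0,0]'
python3 - <<'E'
from h import *
avg(3);plan()
for x in('wrist','side'): cap(x,x+'10.png')
cv2.imwrite('pics/w10c.png',cv2.resize(load('wrist10')['image'][40:220,220:420,::-1],None,fx=4,fy=3.3,interpolation=2))
cv2.imwrite('pics/s10c.png',cv2.resize(load('side10')['image'][215:285,285:385,::-1],None,fx=8,fy=8,interpolation=2))
c=load('wrist10');r=reds(c);print(r);tilt(c,r[0][1][1],r[1][1][1],sensors.get_state()['tcp_pos'],yaw=-28.5)
E
```

```text
time_s: 22.0
tcp_pos: [0.5128, -0.2791, 0.1144]
eef_rot: [100.1, 90.0, 161.6]
contact_force: [-0.3, -0.0, -8.4]
gripper_width: 0.0158
time_s: 23.25
tcp_pos: [0.5144, -0.2799, 0.1135]
eef_rot: [-89.0, 89.8, -27.5]
contact_force: [-1.8, 0.7, 6.8]
gripper_width: 0.0159
avgF [-1.85  0.42  7.92] sd [0.23 0.27 0.22] M [ 0.164  0.632 -0.011] tcp [ 0.5144 -0.2799  0.1135]
t 23.4 tcp [ 0.5144 -0.2799  0.1135] rot [-89.14  89.78 -27.59] F [-1.64  0.33  7.82] M [ 0.155  0.61  -0.029] w 0.0155 q [-9.400e+00  1.770e+01 -1.960e+01  1.000e-01 -5.250e+01 -1.091e+02]
jaw dir deg 61.54936177128197
[([299, 82, 49, 8, 370], array([322.7,  85.3])), ([306, 305, 37, 8, 259], array([323.5, 308.2]))]
handle case x 0.0088 tilt(+x end down) -0.49 deg 8.270200635815971e-23
```

View pics/w10c.png

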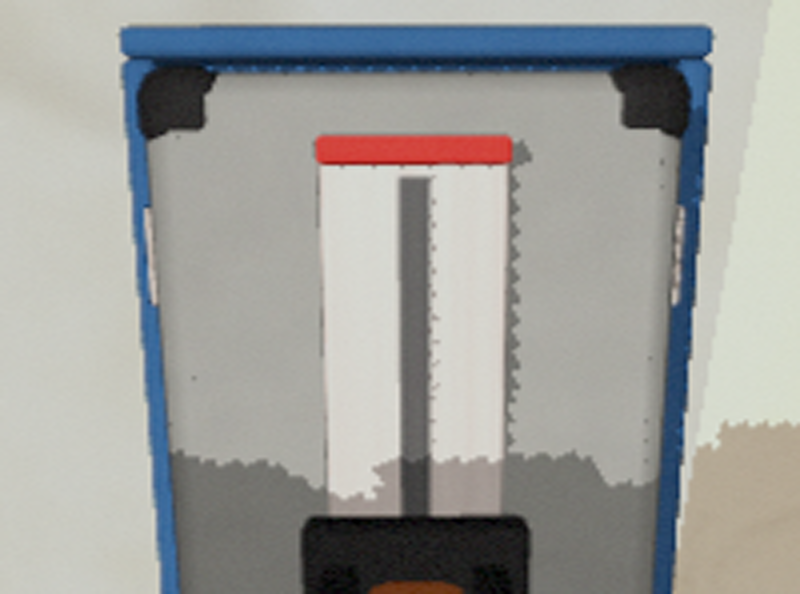

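View pics/s10c.png

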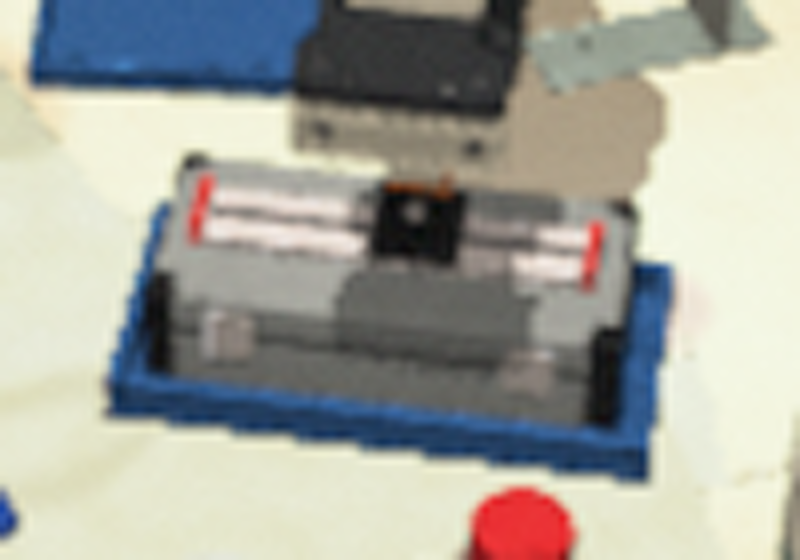

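```bash
python3 - <<'E'
from h import *
c=load('wrist10');tcp=np.array([.5144,-.2799,.1135])
a=np.radians(-28.5);ax=np.array([np.cos(a),np.sin(a),0]);ay=np.array([-np.sin(a),np.cos(a),0])
f=lambda u,v,z:(lambda p:((p-tcp)@ax,(p-tcp)@ay))(onz(c,220+u/4,40+v/3.3,z))
print('outer rim',f(122,25,.022),f(712,25,.022),'inner rim',f(417,57,.022))
print('lid end',f(138,68,.062),f(690,68,.062))
w=load('wrist10')['image'];cv2.imwrite('pics/w10f.png',w[:,:,::-1])
t=cap('top','t10.png');cv2.imwrite('pics/t10c.png',cv2.resize(t['image'][100:250,300:450,::-1],None,fx=5,fy=4,interpolation=2))
cv2.imwrite('pics/s10d.png',cv2.resize(load('side10')['image'][60:300,240:440,::-1],None,fx=3,fy=2.5,interpolation=2))
E
```

```text
outer rim (np.float64(-0.11845439356585023), np.float64(-0.054841756457800483)) (np.float64(-0.11854307816706337), np.float64(0.05522345377265785)) inner rim (np.float64(-0.11185458704974854), np.float64(0.00020755239518117954))
lid end (np.float64(-0.10403530380134222), np.float64(-0.044060757668636395)) (np.float64(-0.10410754948530632), np.float64(0.04342251281417793))
```

View pics/s10d.png

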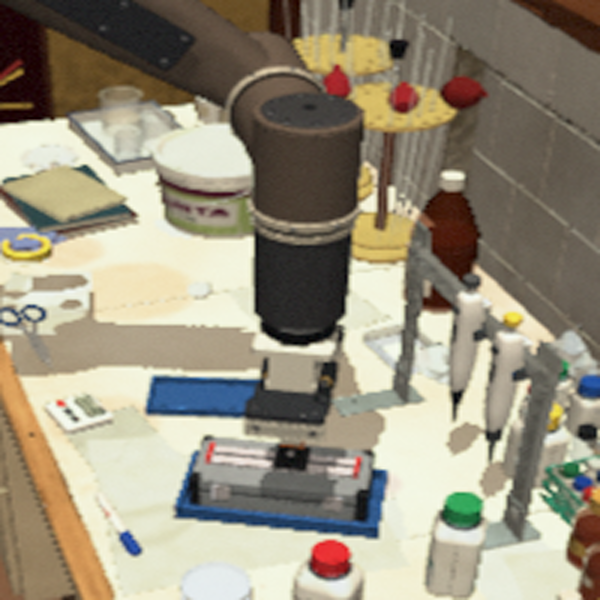

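View pics/w10f.png

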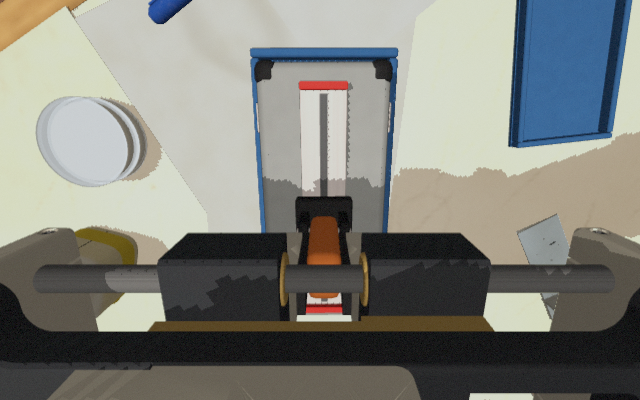

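View pics/t10c.png

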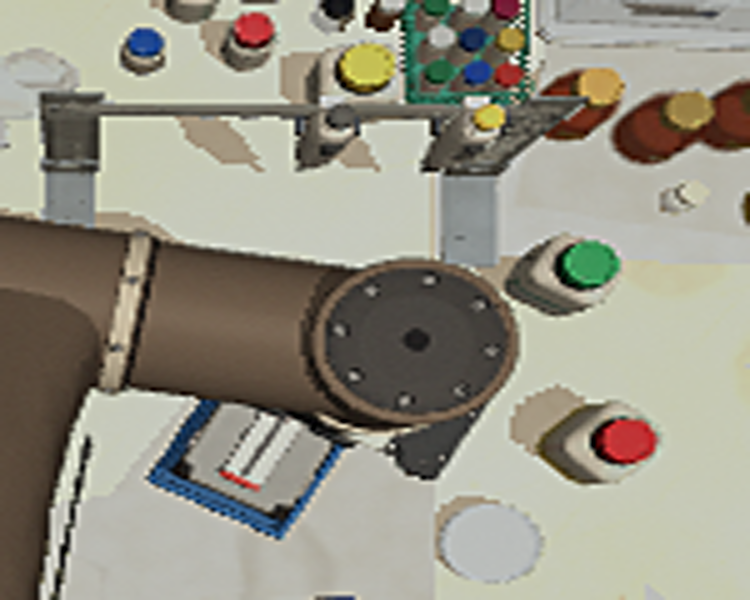

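```bash
python3 -m handwheel '[-0.05,0,0,0, -0.1,0,0,0, -0.1,0,0,0, -0.1,0,0,0, -0.1,0,0,0, -0.1,0,0,0, -0.1,0,0,0, -0.1,0,0,0, -0.1,0,0,0, -0.1,0,0,0]'
python3 - <<'E'
from h import *
avg(2);plan()
E
```

```text
time_s: 24.8
tcp_pos: [0.5141, -0.2797, 0.1136]
eef_rot: [-88.4, 89.8, -26.9]
contact_force: [1.7, -2.0, 6.0]
gripper_width: 0.0159
avgF [ 1.08 -2.1   5.35] sd [0.02 0.5  0.41] M [-0.893 -0.515  0.006] tcp [ 0.5141 -0.2797  0.1136]
t 24.9 tcp [ 0.5141 -0.2797  0.1135] rot [-89.03  89.84 -27.49] F [ 1.1  -2.6   5.76] M [-0.923 -0.513  0.02 ] w 0.016 q [-9.400e+00  1.770e+01 -1.960e+01  1.000e-01 -5.260e+01 -1.091e+02]
jaw dir deg 61.534594091503834
```

```bash
python3 -m handwheel '[-0.1,0,0,0, -0.15,0,0,0, -0.2,0,0,0, -0.2,0,0,0, -0.2,0,0,0, -0.2,0,0,0, -0.2,0,0,0, -0.2,0,0,0, -0.2,0,0,0, -0.2,0,0,0]'
python3 - <<'E'
from h import *
avg(2)
E
python3 -m handwheel '[0,0,0,0, 0,0,0,0, 0,0,0,0, 0,0,0,0, 0,0,0,0, 0,0,0,0, 0,0,0,0, 0,0,0,0, 0,0,0,0, 0,0,0,0]' 4
python3 - <<'E'
from h import *
avg(2);plan();c=cap('wrist','w11.png');cap('side','s11.png')
cv2.imwrite('pics/w11c.png',cv2.resize(c['image'][40:340,180:460,::-1],None,fx=2.5,fy=2,interpolation=2))
print(reds(c),reds(load('wrist10')))
E
```

```text
time_s: 26.15
tcp_pos: [0.5127, -0.2791, 0.1145]
eef_rot: [93.2, 90.0, 154.7]
contact_force: [0.2, -0.2, -7.7]
gripper_width: 0.0158
avgF [-0.09  0.16 -8.3 ] sd [0.34 0.35 0.39] M [-0.063 -0.039 -0.007] tcp [ 0.5128 -0.2791  0.1146]
time_s: 27.5
tcp_pos: [0.5129, -0.2791, 0.1146]
eef_rot: [-103.1, 90.0, -41.6]
contact_force: [-0.7, 0.1, -0.2]
gripper_width: 0.0398
avgF [-0.39  0.12  0.79] sd [0.51 0.2  0.18] M [-0.087 -0.015 -0.001] tcp [ 0.5129 -0.2791  0.1146]
t 27.6 tcp [ 0.5129 -0.2791  0.1146] rot [-99.81  90.   -38.3 ] F [-0.9   0.32  0.6 ] M [-0.107 -0.007 -0.024] w 0.0399 q [  -9.4   17.6  -19.5    0.   -52.9 -109.1]
jaw dir deg 61.5023609783011
[([300, 86, 48, 8, 337], array([323.3,  90. ])), ([305, 307, 39, 8, 304], array([324. , 310.5]))] [([299, 82, 49, 8, 370], array([322.7,  85.3])), ([306, 305, 37, 8, 259], array([323.5, 308.2]))]
```

View pics/w11c.png

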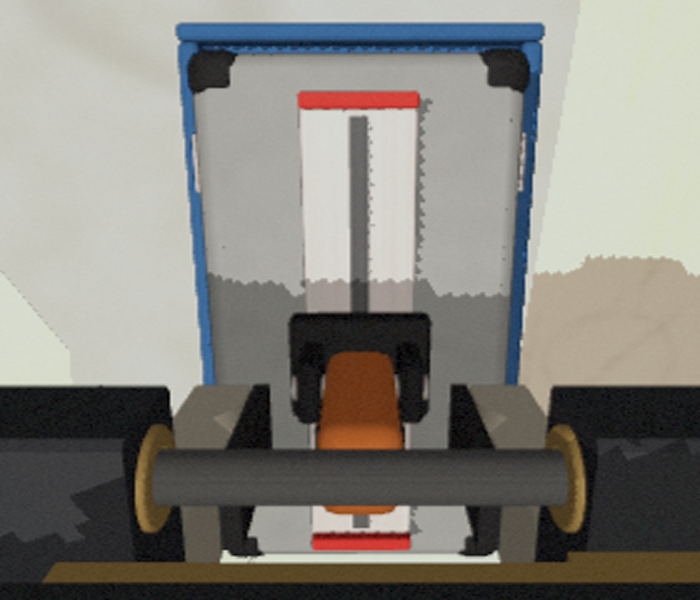

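```bash
python3 -m handwheel '[-0.3,0,0,0, -1,0,0,0, -2.2,0,0,0, -3.8,0,0,0, -5.6,0,0,0, -7.6,0,0,0, -9.6,0,0,0, -11.2,0,0,0, -12,0,0,0, -12,0,0,0]'
python3 - <<'E'
from h import *
plan([.42,.0,.235])
c=cap('wrist','w12.png');s=cap('side','s12.png');t=cap('top','t12.png')
cv2.imwrite('pics/s12c.png',cv2.resize(s['image'][215:285,285:385,::-1],None,fx=8,fy=8,interpolation=2))
E
```

```text
time_s: 28.95
tcp_pos: [0.513, -0.2791, 0.2351]
eef_rot: [-67.8, 89.9, -6.3]
contact_force: [-0.2, -0.2, -0.6]
gripper_width: 0.0402
t 28.95 tcp [ 0.513  -0.2791  0.2351] rot [-67.83  89.95  -6.32] F [-0.21 -0.23 -0.62] M [-0.063 -0.071  0.02 ] w 0.0402 q [  -9.4   11.7  -10.5   -0.   -67.8 -109.1]
shift cm (tool) [-0.   21.49 20.09]
jaw dir deg 61.50561139819133
```

View pics/s12c.png

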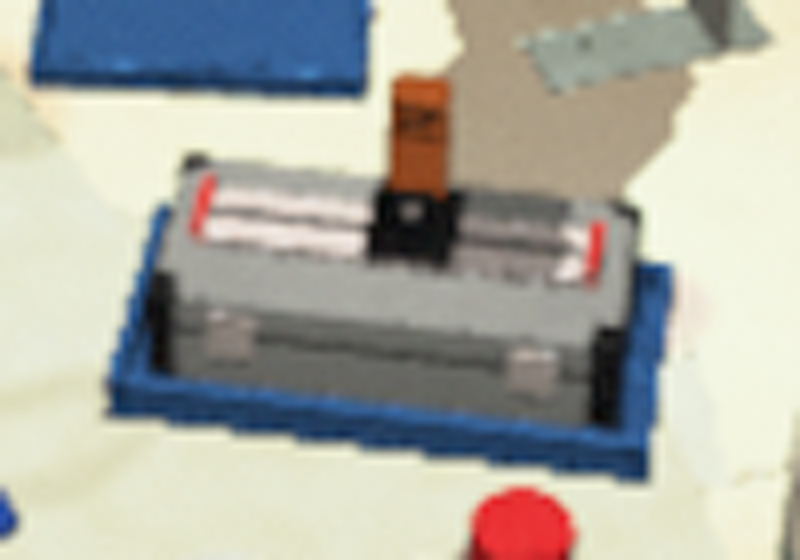

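View pics/w12.png

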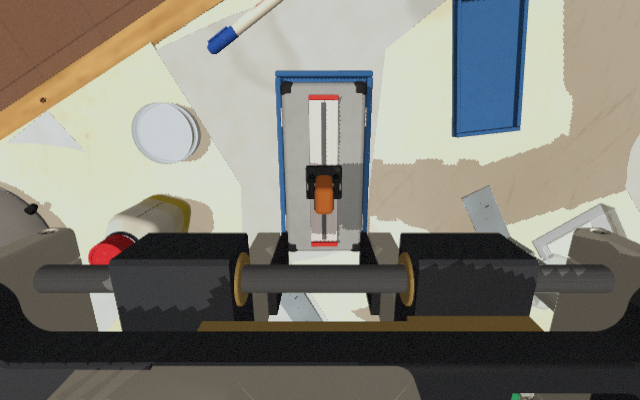

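```bash
python3 -m handwheel '[0,1,1,0, 0,3,3,0, 0,6,5.5,0, 0,9,8,0, 0,12,11,0, 0,15,14,0, 0,18,17,0, 0,20,19,0, 0,21,20,0, 0,21,20,0]'
python3 - <<'E'
from h import *
plan()
t=cap('top','t13.png');s=cap('side','s13.png')
cv2.imwrite('pics/t13c.png',cv2.resize(t['image'][150:260,300:450,::-1],None,fx=5,fy=5,interpolation=2))
a,b=load('side1')['image'],s['image']
d=np.abs(a.astype(int)-b).sum(2)
for n,(x0,y0,x1,y1) in dict(red=(335,275,363,318),green=(382,257,403,300),petri=(298,286,325,308)).items(): print(n,d[y0:y1,x0:x1].mean())
g=reds
c=t;hsv=cv2.cvtColor(c['image'],cv2.COLOR_RGB2HSV)
r=cv2.inRange(hsv,(170,120,90),(180,255,255))|cv2.inRange(hsv,(0,150,90),(4,255,255));z=np.zeros_like(r);z[160:240,325:392]=r[160:240,325:392]
n,l,st,ce=cv2.connectedComponentsWithStats(z)
for i in range(1,n): print(st[i],onz(c,*ce[i],.070))
E
```

```text
time_s: 30.35
tcp_pos: [0.4234, -0.0026, 0.2345]
eef_rot: [-51.4, 90.0, 10.3]
contact_force: [1.2, -1.0, -0.6]
gripper_width: 0.04
t 30.35 tcp [ 0.4234 -0.0026  0.2345] rot [-51.36  90.    10.25] F [ 1.16 -0.95 -0.59] M [-0.082 -0.104 -0.005] w 0.04 q [  26.6   -4.5  -28.1    0.   -66.3 -145. ]
jaw dir deg 61.60924724852801
red 3.6254152823920265
green 3.7297895902547067
petri 2.6952861952861955
[366 178   8   4  12] [ 0.57668403 -0.31547504  0.07      ]
[344 218   8   4   9] [ 0.43607289 -0.23876625  0.07      ]
```

View pics/t13c.png

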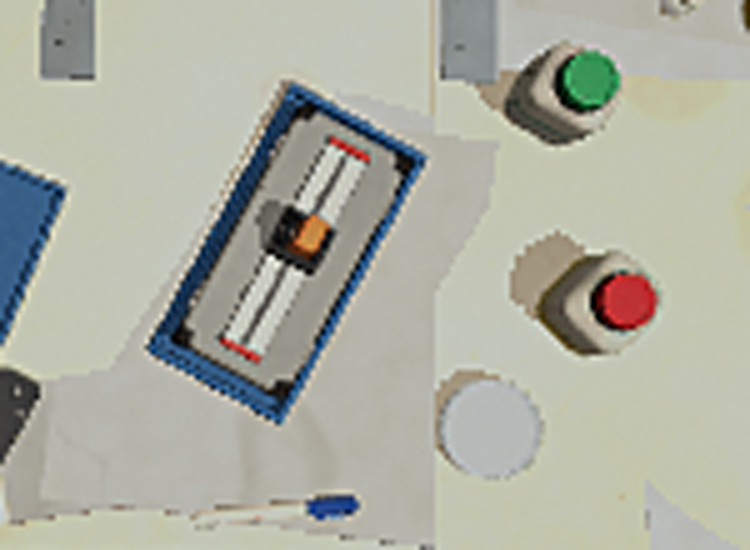

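The case lies inside the pocket with its rail centred. The rail's midpoint measures (0.506, -0.277) against a dock centre of about (0.507, -0.276). The bystanders have not moved and the arm is clear, so I am handing in.

```bash
python3 -m handwheel '[0,0,0,0, 0,0,0,0, 0,0,0,0, 0,0,0,0, 0,0,0,0, 0,0,0,0, 0,0,0,0, 0,0,0,0, 0,0,0,0, 0,0,0,0]'
python3 -c "
from plant import workorder; print(workorder.close_job())"
```

```text
time_s: 31.7
tcp_pos: [0.4237, -0.0031, 0.2346]
eef_rot: [-22.0, 90.0, 39.5]
contact_force: [0.1, 0.3, -0.8]
gripper_width: 0.04
the job is handed in; nothing more can be done
None
```

The grey case is in the larger blue tray, let go and with the arm clear. I handed the job in at about 32 s.

- **Balancing:** Three trial lifts of 1 cm read 5.6, 8.5 and 8.0 N. Between them I slid the handle from about -54 mm to +7 mm in case x. The tilt then read -0.4°, with about 1° of uncertainty, and the same again after lifting clear. The largest tilt I expect was about 4°, in the first trial lift with one end still down.
- **Final checks:**
  - The rail's midpoint is within about 2 mm of the tray's centre.
  - In the side view the case sits exactly as it did when pressed down, so it looks flat.
  - The two bottles and the petri dishes have not moved.
- **What disagreed:**
  - The case touched down with the gripper about 2 mm higher than I had calculated. The arm therefore pressed on it with about 8 N (roughly 16 N on the tray floor with its weight), and I never found the cause.
  - When I backed off to relieve that, the force read -8.3 N, so the case was hanging again about 1 mm up. I opened the gripper without acting on that reading, so the case dropped about 1 mm, perhaps up to 3 mm.
  - The side camera put the tray a few mm away from where the top and wrist cameras put it. I used the top and wrist cameras, which agreed to about 1 mm.

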